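# Return the red-handled sanding board to its slot

## Task

Lift the red-handled sanding board straight up out of its wooden block and put it away upright in the free, red-marked slot of the rack, between the low boards and centred along the slot. Lower it all the way to the slot floor before letting go, rather than dropping it in. Leave the blue-handled board standing where it is.

Things in the scene. Friction and masses are not known exactly. Their poses are not given: they have to be found in the camera images.
- red_board: Red-handled sanding board, loose, 50 to 105 g, standing upright: plywood card 100 mm long (x), 8 mm thick (y), 80 mm tall, brown abrasive faces, red handle on top. Origin: middle of its lower edge; z up. Same either way round. Starts in a groove 12 mm wide, 24 mm deep in a fixed pale wooden block (120 x 62 x 32 mm), not locked.
- red_grip (a point): Centre of the red handle, the place to grip: 98 mm above the red board's lower edge. The handle is 50 mm long (x), 16 mm thick (y, the way to pinch it from above) and 44 mm tall, its top 22 mm above this point. Axes as the board's.
- slot (a point): Mid-floor of the free slot in the fixed grey-ribbed rack, 8 mm above the table; x along the slot, y across, z up. Red floor strip, red pad at each end. 80 mm long, open-ended (the board overhangs 10 mm each end); 12 mm wide to 30 mm above its floor, flaring to 28 mm at 55 mm. Five slots at 34 mm spacing; the others hold loose handle-less boards, 100 x 8 mm, tops 64 mm above the floor.
- blue_grip (a point): Centre of the blue handle of a second sanding board of the same size, standing in a like block; not to be moved. 98 mm above its lower edge; axes as for the red board.
Mind the look-alikes: they are no part of the job. What is shaped like the red_board but yellow is not meant.

How it is judged:
By the outcome, as a careful person would: the job done as asked, in the order asked, and still so for the second after the job is handed in, with the robot touching nothing.
It also fails if it takes over 43 s, if anything falls off the work surface, if the arm or the gripper's body presses on something with over 40 N, if the wrist force passes 120 N, or if a joint passes its speed limit or range.

## Robot

A 6-joint arm with a two-finger parallel gripper is mounted at the origin on the work surface. World frame = base frame: x ahead of the robot, y to its left, z up, the work surface at z = 0. Lengths are in mm, angles in rad, forces in N, time in s.
With the tool pointing down it reaches from about 350 to 975 mm from the base axis. Payload 7.1 kg.
Tool frame: the origin (TCP) lies at the very end of the fingers, on their centre line; the grasp point (between the pads) lies ctrl.hold_point_z behind it (ctrl.hold_point_z is the distance from the TCP to the grasp point, in mm); z points along the fingers, y is the line along which they close (so a half turn about z gives the same grasp; the last joint's range is limited). The gripper opens to 88 mm and grips with 3 to 60 N. Pads are 20 mm wide; open, the fingers measure 115 mm over their backs; the gripper's body (75 mm by 178 mm) begins 61 mm behind the grasp point.
Start: joints at [-1.363, 0.423, 1.63, -0, 1.089, -0.019], TCP at [140.557, -608.973, 189.475] pointing down, gripper open.
Joint ranges: [-3, 3], [-0.9, 2.11], [0.09, 2.58], [-1.31, 4.45], [0.11, 2.69], [-2.54, 2.54]. Speed limits (rad/s): [2.39, 2.39, 3.01, 3.14, 3.14, 3.14].

## Interface

Orientations are given as a rotation vector (axis times angle).
In Python, from workcell import ctrl gives the robot as it stands. The module is installed in compiled form; this text tells all that it offers.
- The arm moves only by the shell command python3 -m creep 'ROWS'. ROWS is JSON, a list of rows, each an object with "translation": the shift along the tool's x, y, z in mm, a list of three; "angular": the turn, a rotation vector about the tool's x, y, z in rad, a list of three; "jaw": the opening, from 0 (shut) to 1 (fully open). A call has exactly 8 rows; each row is the pose to reach, as a shift and turn from the pose commanded when the call began, along the tool's axes at that moment; what a row does not reach only later rows make up. A row lasts 1/8 s, in which the tool goes at most 62.5 mm and 10.7 degrees, less where a joint would pass 70% of its speed; a pose out of reach is approached as far as the arm can. A call with a gripper value outside its range is refused whole. The fingers move at their own pace and stop on an object; the grip force is fixed at half the most. Time passes only in rows, so rows that repeat a pose let the fingers close, or fill a call up. It gives the time, the measured TCP pose, the force, the opening and the grip force at its end, in the units of the state.
- ctrl.get_obs(): the state, without advancing time (a new reading comes with each control period).
- ctrl.get_image(name): name is "scene" or "top" or "wrist"; returns the picture (420x560x3 uint8, red, green, blue); there is no depth.
- ctrl.camera_info(name): a dict with "camera_matrix" (3x3 intrinsics, pixels), "distortion" ([k1, k2, p1, p2, k3] as OpenCV has them; the pictures are not rectified), "world_from_camera" (4x4, takes a point from camera to world coordinates). Camera axes: x right, y up, looking along -z (the intrinsics and any distortion apply to the point x, -y, -z); pixel columns grow to the right and rows downward; lengths in mm; the calibration is good to about 2 mm. A picture is of the moment at which its call begins: read the wrist's pose just before it. camera_info takes no time and is no camera call; for the wrist camera it gives the pose at the moment of the call.
- ctrl.close_job(): hands the job in; it is judged then, once.
Trained networks look in the newest picture that a camera, given by its name, has taken for a name from the list of things; names that differ only in an ending like _2 or _b are one class to them, and where a whole thing is asked for, a point or a joint stands for the part that bears it (a point fixed in the world has none). Each returns a list of dicts, best first, with "score" (0 to 1); they miss things now and then, are a little off and sometimes report something else, mostly with a low value. They report only what shows in the picture. A call takes as long as a camera call. They do not tell look-alikes from the thing itself.
- ctrl.look_for(camera, label): "rect" ([left, top, right, bottom] in pixels, round what is visible of it).
The state is a dict: "t": time; "qpos": joint angles; "qvel": joint speeds; "joint_torque": joint torques, N m; "ee_pos": TCP position; "orientation": TCP orientation; "ft_force": force on the tool from outside, world axes, zero at the start; "moment": the same for the moment, N m; "width": finger opening in mm; "grasp_force": force on a finger pad.
Only numpy, scipy, OpenCV 4.12 (cv2) and the standard library are available. Lean on these libraries where they do the work, as an engineer would, in place of code of your own. Each camera call takes 0.05 s, during which the arm holds its last target. There are 200 camera calls.

## Working session

There is one attempt and no reset: what is moved stays moved. The work goes in short steps, Python scripts to look and compute and a shell command to move; the robot and the scene stay as the last step left them, time stands still between calls to the robot, and variables do not carry over. Pictures are saved under pics/ and viewed, at most 10 in all, crops included, and the job is handed in when it is done.

```bash
mkdir -p pics
cat > h.py <<'E'
import numpy as np, cv2
from workcell import ctrl
def save(name,img,crop=None,s=1):
    if crop: l,t,r,b=crop; img=img[t:b,l:r]
    if s!=1: img=cv2.resize(img,None,fx=s,fy=s,interpolation=cv2.INTER_CUBIC)
    cv2.imwrite('pics/'+name,cv2.cvtColor(img,cv2.COLOR_RGB2BGR))
def ray(cam,px,info=None):
    i=info or ctrl.camera_info(cam); K=np.array(i['camera_matrix']);D=np.array(i['distortion']);T=np.array(i['world_from_camera'])
    u=cv2.undistortPoints(np.array([[px]],float),K,D)[0,0]
    d=T[:3,:3]@np.array([u[0],-u[1],-1]); return T[:3,3],d/np.linalg.norm(d)
def atz(cam,px,z,info=None):
    o,d=ray(cam,px,info); return o+d*(z-o[2])/d[2]
def tri(rays):
    A=sum(np.eye(3)-np.outer(d,d) for o,d in rays); b=sum((np.eye(3)-np.outer(d,d))@o for o,d in rays)
    p=np.linalg.solve(A,b); return p,[float(np.linalg.norm(np.cross(p-o,d))) for o,d in rays]
def proj(cam,p,info=None):
    i=info or ctrl.camera_info(cam); K=np.array(i['camera_matrix']);D=np.array(i['distortion']);T=np.array(i['world_from_camera'])
    c=T[:3,:3].T@(np.array(p,float)-T[:3,3]); c=np.array([c[0],-c[1],-c[2]])
    return cv2.projectPoints(c[None],np.zeros(3),np.zeros(3),K,D)[0][0,0]
E
python3 - <<'E'
from h import *
ims=[]
for c in ['scene','top','wrist']:
    im=ctrl.get_image(c); ims.append(im)
    for l in ['red_board','red_grip','slot','blue_grip']:
        print(c,l,[(np.round(d['rect']).tolist(),round(d['score'],2)) for d in ctrl.look_for(c,l)][:4])
    print(np.round(ctrl.camera_info(c)['world_from_camera'],2).tolist())
save('s0.png',ims[0]); save('t0.png',ims[1])
o=ctrl.get_obs();print(o,ctrl.hold_point_z)
E
```

```text
scene red_board [([298.0, 196.0, 356.0, 259.0], 0.97), ([138.0, 154.0, 177.0, 214.0], 0.56)]
scene red_grip [([300.0, 195.0, 355.0, 259.0], 0.65)]
scene slot [([407.0, 320.0, 449.0, 391.0], 0.97)]
scene blue_grip [([241.0, 170.0, 290.0, 222.0], 0.78)]
[[-0.6, -0.56, 0.57, 883.85], [0.8, -0.43, 0.42, 233.25], [0.01, 0.7, 0.71, 572.7], [0.0, 0.0, 0.0, 1.0]]
top red_board [([228.0, 248.0, 288.0, 262.0], 0.85), ([427.0, 182.0, 456.0, 239.0], 0.72)]
top red_grip [([231.0, 245.0, 285.0, 261.0], 0.93), ([425.0, 183.0, 454.0, 240.0], 0.78)]
top slot [([134.0, 171.0, 153.0, 233.0], 0.64)]
top blue_grip [([317.0, 224.0, 347.0, 278.0], 0.65), ([427.0, 186.0, 455.0, 239.0], 0.19)]
[[0.1, 0.97, -0.2, 383.81], [-1.0, 0.1, -0.02, -35.42], [0.0, 0.2, 0.98, 866.05], [0.0, 0.0, 0.0, 1.0]]
wrist red_board []
wrist red_grip []
wrist slot []
wrist blue_grip []
[[0.22, 0.94, 0.27, 215.8], [-0.97, 0.22, 0.06, -590.77], [-0.0, -0.28, 0.96, 385.3], [0.0, 0.0, 0.0, 1.0]]
{'t': 0.75, 'qpos': array([-1.36299453e+00,  4.23056521e-01,  1.62990544e+00,  1.52668830e-05,
        1.08858972e+00, -1.89975035e-02]), 'qvel': array([-0.00014475, -0.00078524,  0.00162548, -0.00315107, -0.00064378,
        0.00041823]), 'joint_torque': array([ 9.08489983e-05, -5.44485748e+01, -2.74023771e+01,  6.44425303e-02,
        1.68090389e-02, -7.11442127e-06]), 'ee_pos': array([ 140.56630606, -608.97653938,  189.50008738]), 'orientation': array([3.12137666e+00, 3.55476931e-01, 2.72188318e-05]), 'ft_force': array([ 0.16791186, -0.61187707,  0.21434414]), 'moment': array([-0.02321764, -0.00294855,  0.00709102]), 'grasp_force': 0.0, 'width': 87.87973706455817} 18.700000000000003
```

View pics/s0.png

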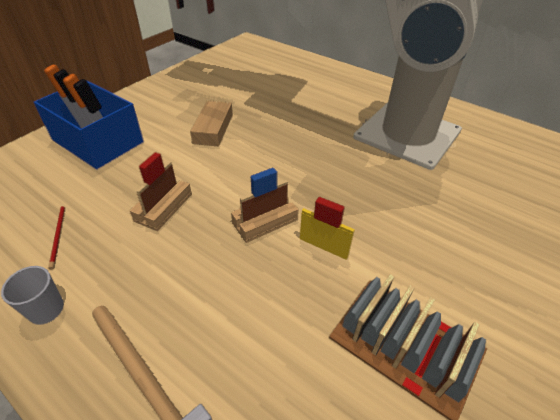

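View pics/t0.png

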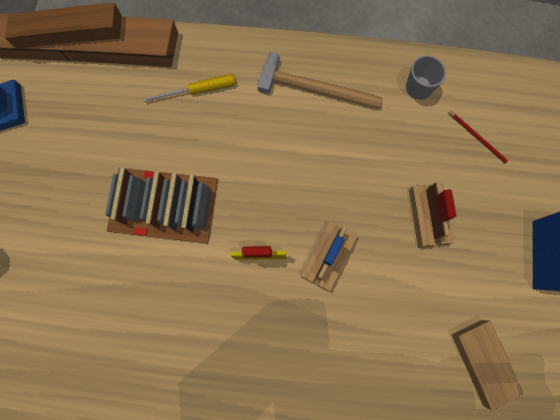

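Red-handled candidates: brown card in a wooden block, at scene (155,185) and top (440,212), and yellow card with no block, at scene (327,227) and top (258,253). The first fits: it has brown abrasive faces and stands in a pale block's groove. The yellow one is the look-alike. The slot's red pads are at top (149,175) and (140,232), and at scene (446,328) and (413,386).

Run:
```python
from h import *
s=ctrl.get_image('scene'); t=ctrl.get_image('top')
a=cv2.resize(s[145:230,120:200],(375,400),interpolation=cv2.INTER_CUBIC)
b=cv2.resize(t[175:255,400:475],(375,400),interpolation=cv2.INTER_CUBIC)
save('c1.png',np.hstack([a,b]))
def reds(im,box):
    l,tt,r,bb=box; c=im[tt:bb,l:r].astype(int)
    m=((c[...,0]>110)&(c[...,1]<50)&(c[...,2]<60)).astype(np.uint8)
    n,lab,st,cen=cv2.connectedComponentsWithStats(m)
    return [((cen[i]+[l,tt]).round(1).tolist(),(st[i,:4]+[l,tt,0,0]).tolist(),int(st[i,4])) for i in range(1,n) if st[i,4]>12],m
for nm,im,bx in [('scene',s,(120,140,200,230)),('top',t,(400,170,475,255)),('scene',s,(330,270,500,415)),('top',t,(100,160,225,250))]:
    print(nm,reds(im,bx)[0])
for z in (98,120): print(z,atz('scene',(152,168),z).round(0),atz('top',(449,205),z).round(0))
for p in [(149,175),(140,232)]: print('slot',atz('top',p,8).round(1))
for p in [(446,328),(413,386)]: print('slot s',atz('scene',p,8).round(1))
```

```text
scene [([149.4, 160.4], [140, 153, 20, 16], 105)]
top [([449.7, 202.8], [444, 190, 12, 27], 186)]
scene [([443.7, 327.2], [439, 322, 11, 10], 58), ([427.0, 357.0], [415, 335, 26, 42], 262), ([412.0, 386.1], [403, 378, 19, 18], 178)]
top [([148.3, 173.9], [144, 171, 10, 7], 50), ([139.7, 231.2], [134, 228, 13, 8], 84)]
98 [ 569. -310.   98.] [ 581. -306.   98.]
120 [ 584. -285.  120.] [ 575. -299.  120.]
slot [606.2 274.5   8. ]
slot [488.  273.4   8. ]
slot s [487.  277.1   8. ]
slot s [604.6 271.1   8. ]
```

View pics/c1.png

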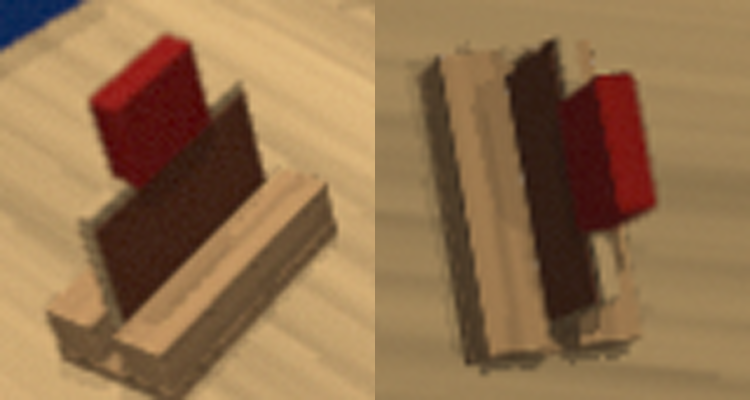

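The crop confirms it: the left view, scene (150,165), shows a red handle on a brown card in the block groove. In the top view the handle's upper face spans about (445–456, 190–220).

Run:
```python
from h import *
f=lambda x,y:(400+(x-375)/5,175+y/5)
g=lambda x,y:(120+x/4.6875,145+y/4.706)
T=[f(600,78),f(632,75),f(655,205),f(622,225)]
S=[g(92,100),g(167,37),g(192,45),g(117,108)]
tc=np.mean(T,0);sc=np.mean(S,0)
p,r=tri([ray('scene',sc),ray('top',tc)]);print('topface',p.round(1),r)
for z in (128,):
  for nm,C in(('top',T),('scene',S)):
    P=[atz(nm,c,p[2]) for c in C];print(nm,np.round(P,0)[:,:2].tolist())
# block edges, top
for a in [(440,58),(487,355),(510,60),(550,318)]: print(atz('top',f(*a),32).round(0))
# card top edge at z=88 scene
P=[atz('scene',g(*a),88) for a in [(92,222),(240,88)]];print('card',np.round(P,0).tolist())
ps,rs=[],[]
for a,b in [((149,175),(446,328)),((140,232),(413,386))]:
    q,r=tri([ray('top',b if 0 else a),ray('scene',(413,386) if a[0]==149 else (446,328))]);print(q.round(1),r)
o=ctrl.get_obs()
from scipy.spatial.transform import Rotation as R
print(R.from_rotvec(o['orientation']).as_matrix().round(3).tolist())
```

```text
topface [ 575.  -298.7  126.2] [0.3813086617231579, 0.3813086617231144]
top [[599.0, -289.0], [601.0, -300.0], [555.0, -309.0], [547.0, -298.0]]
scene [[598.0, -300.0], [553.0, -309.0], [551.0, -296.0], [595.0, -288.0]]
[ 628. -256.   32.]
[ 512. -280.   32.]
[ 630. -284.   32.]
[ 528. -304.   32.]
card [[623.0, -284.0, 88.0], [530.0, -301.0, 88.0]]
[605.7 272.   11.4] [1.2335087950216854, 1.233508795021597]
[487.5 275.4   7.4] [1.8123451391200531, 1.8123451391200125]
[[0.974, 0.225, 0.0], [0.225, -0.974, -0.0], [0.0, 0.0, -1.0]]
```

```bash
python3 -m creep '[{"translation":[0,0,-50],"angular":[0,0,0],"jaw":1},{"translation":[20,-8,-100],"angular":[0,0,0],"jaw":1},{"translation":[75,-31,-130],"angular":[0,0,0],"jaw":1},{"translation":[130,-54,-140],"angular":[0,0,0],"jaw":1},{"translation":[185,-77,-140],"angular":[0,0,0],"jaw":1},{"translation":[240,-100,-140],"angular":[0,0,0],"jaw":1},{"translation":[295,-122,-140],"angular":[0,0,0],"jaw":1},{"translation":[345,-143,-140],"angular":[0,0,0],"jaw":1}]'
python3 -m creep '[{"translation":[50,-20,0],"angular":[0,0,0],"jaw":1},{"translation":[100,-41,0],"angular":[0,0,0.035],"jaw":1},{"translation":[130,-54,20],"angular":[0,0,0.035],"jaw":1},{"translation":[148,-61,55],"angular":[0,0,0.035],"jaw":1},{"translation":[148,-61,85],"angular":[0,0,0.035],"jaw":1},{"translation":[148,-61,100],"angular":[0,0,0.035],"jaw":1},{"translation":[148,-61,100],"angular":[0,0,0.035],"jaw":1},{"translation":[148,-61,100],"angular":[0,0,0.035],"jaw":1}]'
python3 - <<'E'
from h import *
o=ctrl.get_obs();w=ctrl.get_image('wrist');save('w1.png',w)
print(o['t'],o['ee_pos'],o['orientation'])
i=ctrl.camera_info('wrist')
for l in ['red_board','red_grip']:print(l,ctrl.look_for('wrist',l))
b=proj('wrist',[575,-299,128],i);print('pred',b)
print(np.array(i['camera_matrix']).round(0).tolist())
E
```

```text
t: 1.85
ee_pos: [446.1, -390.7, 329.7]
orientation: [3.121, 0.356, 0.001]
ft_force: [-0.2, -0.9, 0.1]
width: 87.6
grasp_force: 0.0
t: 2.85
ee_pos: [575.6, -300.0, 230.9]
orientation: [3.126, 0.3, 0.003]
ft_force: [0.6, -0.1, -0.6]
width: 87.9
grasp_force: 0.0
2.85 [ 575.62581547 -300.02727965  230.93606601] [3.12602984e+00 2.99958603e-01 2.85985795e-03]
red_board [{'rect': [267.2, 122.5, 288.0, 235.9], 'score': 0.92}, {'rect': [1.1, 206.5, 36.1, 234.0], 'score': 0.83}]
red_grip [{'rect': [0.6, 207.6, 35.5, 232.3], 'score': 0.87}]
pred [279.10146664 198.1059462 ]
[[378.0, 0.0, 279.0], [0.0, 378.0, 209.0], [0.0, 0.0, 1.0]]
```

View pics/w1.png

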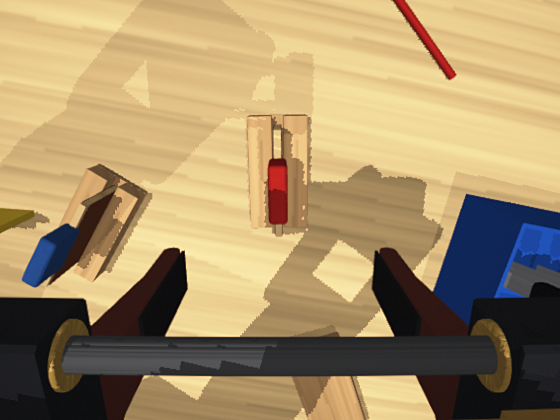

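The wrist view shows the red handle at about (278,192), between the open fingers and aligned with the tool axis. The blue board is at left (60,240), and the yellow one at the far left edge. I'll measure the handle precisely.

```bash
cat >> h.py <<'E'
def redmask(im,box,sat=2.2):
    l,t,r,b=box; c=im.astype(float)
    m=np.zeros(im.shape[:2],np.uint8); s=((c[...,0]>60)&(c[...,0]>sat*c[...,1])&(c[...,0]>sat*c[...,2]))
    m[t:b,l:r]=s[t:b,l:r]; return m
E
python3 - <<'E'
from h import *
i=ctrl.camera_info('wrist');w=ctrl.get_image('wrist')
m=redmask(w,(240,130,320,260),2.6);r,c=np.nonzero(m);print(r.min(),r.max(),c.min(),c.max(),len(r))
for k in range(r.min(),r.max()+1,8): print(k,c[r==k].min(),c[r==k].max(),end='; ')
cx=(r.min()+r.max()+1)/2
z=128
for a in [(c.mean(),r.min()),(c.mean(),r.max()+1)]: print(atz('wrist',a,z,i).round(1))
for a in [(277,125),(278.5,236)]: print('card',atz('wrist',a,88,i).round(1))
from scipy.spatial.transform import Rotation as R
print(R.from_rotvec(ctrl.get_obs()['orientation']).as_matrix().round(3).tolist(), ctrl.get_obs()['ee_pos'])
# height: wrist+scene+top at top-face centre
q,e=tri([ray('wrist',(c.mean(),cx),i),ray('top',(450.6,203.8)),ray('scene',(150.2,160.4))]);print(q.round(1),np.round(e,1))
E
```

```text
159 223 268 287 1174
159 271 284; 167 269 286; 175 268 286; 183 268 286; 191 269 286; 199 269 286; 207 269 286; 215 269 286; 223 272 284; [ 606.1 -291.4  128. ]
[ 552.8 -301.6  128. ]
card [ 629.5 -286.4   88. ]
card [ 528.  -307.3   88. ]
[[0.982, 0.19, 0.002], [0.19, -0.982, -0.001], [0.001, 0.001, -1.0]] [ 575.45367539 -299.77365994  230.6579499 ]
[ 577.  -297.5  126.7] [2.9 2.  1.4]
```

```bash
python3 -m creep '[{"translation":[3.5,-1.5,20],"angular":[0,0,0],"jaw":1},{"translation":[3.5,-1.5,55],"angular":[0,0,0],"jaw":1},{"translation":[3.5,-1.5,95],"angular":[0,0,0],"jaw":1},{"translation":[3.5,-1.5,125],"angular":[0,0,0],"jaw":1},{"translation":[3.5,-1.5,142],"angular":[0,0,0],"jaw":1},{"translation":[3.5,-1.5,142],"angular":[0,0,0],"jaw":1},{"translation":[3.5,-1.5,142],"angular":[0,0,0],"jaw":0.6},{"translation":[3.5,-1.5,142],"angular":[0,0,0],"jaw":0.5}]'
python3 - <<'E'
from h import *
o=ctrl.get_obs();i=ctrl.camera_info('wrist');w=ctrl.get_image('wrist');save('w2.png',w)
print(o['ee_pos'],o['width'],proj('wrist',o['ee_pos']+[0,0,18.7],i))
E
```

```text
t: 4.05
ee_pos: [579.1, -297.7, 88.9]
orientation: [3.126, 0.301, 0.003]
ft_force: [0.2, 0.8, 0.9]
width: 71.3
grasp_force: 0.0
[ 579.10673224 -297.65423593   88.86800229] 71.31340233381003 [281.4331169 257.4153358]
```

View pics/w2.png

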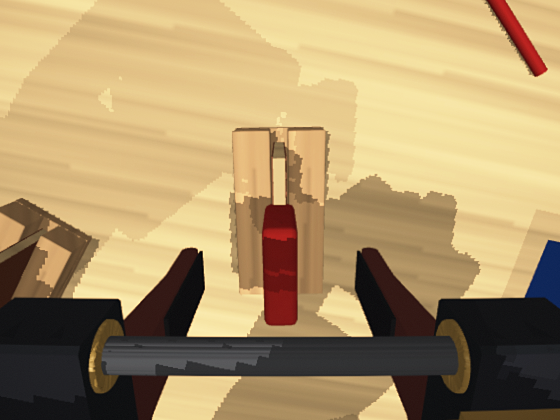

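The handle's top face is at cols 264–298, rows 228–325. It is centred between the fingers, which span cols 203–357.

Run:
```python
from h import *
i=ctrl.camera_info('wrist')
for z in(124,128):print([atz('wrist',p,z,i).round(1).tolist() for p in [(280.5,228),(281,325)]])
```

```text
[[600.0, -293.0, 124.0], [550.9, -302.8, 124.0]]
[[601.3, -292.7, 128.0], [553.5, -302.2, 128.0]]
```

```bash
python3 -m creep '[{"translation":[0,0,0],"angular":[0,0,0],"jaw":0.3},{"translation":[0,0,0],"angular":[0,0,0],"jaw":0.1},{"translation":[0,0,0],"angular":[0,0,0],"jaw":0},{"translation":[0,0,0],"angular":[0,0,0],"jaw":0},{"translation":[0,0,0],"angular":[0,0,0],"jaw":0},{"translation":[0,0,0],"angular":[0,0,0],"jaw":0},{"translation":[0,0,0],"angular":[0,0,0],"jaw":0},{"translation":[0,0,0],"angular":[0,0,0],"jaw":0}]'
```

```text
t: 5.1
ee_pos: [578.2, -297.2, 87.4]
orientation: [-3.127, -0.301, 0.0]
ft_force: [0.4, 1.1, -0.7]
width: 15.6
grasp_force: 30.0
```

```bash
python3 -m creep '[{"translation":[0,0,-5],"angular":[0,0,0],"jaw":0},{"translation":[0,0,-15],"angular":[0,0,0],"jaw":0},{"translation":[0,0,-30],"angular":[0,0,0],"jaw":0},{"translation":[0,0,-55],"angular":[0,0,0],"jaw":0},{"translation":[0,0,-90],"angular":[0,0,0],"jaw":0},{"translation":[0,0,-130],"angular":[0,0,0],"jaw":0},{"translation":[0,0,-165],"angular":[0,0,0],"jaw":0},{"translation":[0,0,-180],"angular":[0,0,0],"jaw":0}]'
python3 - <<'E'
from h import *
from scipy.spatial.transform import Rotation as R
s=ctrl.get_image('scene');o=ctrl.get_obs();print(o['qpos'].round(3),o['ee_pos'].round(1),o['width'])
M=R.from_rotvec(o['orientation']).as_matrix();print((M.T@(np.array([480,274,267])-o['ee_pos'])).round(1), M[:,0].round(3),M[:,2].round(4))
a=ctrl.get_obs()['ee_pos']
print(proj('scene',a-[0,0,80]),proj('scene',a+[0,0,18.7]),[ (d['rect'],d['score']) for d in ctrl.look_for('scene','red_board')])
E
```

```text
t: 6.1
ee_pos: [579.2, -297.7, 271.0]
orientation: [3.125, 0.301, 0.006]
ft_force: [-0.5, 0.5, -0.2]
width: 15.6
grasp_force: 30.0
[-0.493  0.383  1.494  0.     1.259  0.886] [ 579.5 -297.9  271.7] 15.743916505900437
[  11.3 -580.4    2.8] [0.982 0.191 0.004] [ 0.0048 -0.0025 -1.    ]
[139.92519258 132.2656139 ] [124.79419894  79.65146207] [([108.5, 60.7, 162.4, 148.5], 0.84), ([300.7, 196.9, 352.4, 257.3], 0.67)]
```

```bash
python3 -m creep '[{"translation":[0,-20,0],"angular":[0,0,0],"jaw":0},{"translation":[1,-60,0],"angular":[0,0,0],"jaw":0},{"translation":[2,-110,0],"angular":[0,0,0],"jaw":0},{"translation":[3,-165,0],"angular":[0,0,0],"jaw":0},{"translation":[4,-220,0],"angular":[0,0,0],"jaw":0},{"translation":[5,-275,0],"angular":[0,0,0],"jaw":0},{"translation":[6,-330,0],"angular":[0,0,0],"jaw":0},{"translation":[8,-385,0],"angular":[0,0,0],"jaw":0}]'
python3 -m creep '[{"translation":[1,-50,0],"angular":[0,0,0.03],"jaw":0},{"translation":[1,-95,0],"angular":[0,0,0.07],"jaw":0},{"translation":[2,-135,0],"angular":[0,0,0.11],"jaw":0},{"translation":[2,-165,0],"angular":[0,0,0.15],"jaw":0},{"translation":[3,-185,0],"angular":[0,0,0.18],"jaw":0},{"translation":[3,-195,0],"angular":[0,0,0.192],"jaw":0},{"translation":[3,-195,0],"angular":[0,0,0.192],"jaw":0},{"translation":[3,-195,0],"angular":[0,0,0.192],"jaw":0}]'
python3 - <<'E'
from h import *
from scipy.spatial.transform import Rotation as R
o=ctrl.get_obs();i=ctrl.camera_info('wrist');w=ctrl.get_image('wrist');save('w3.png',w)
np.save('w3.npy',w);import json;json.dump({k:np.array(v).tolist() for k,v in i.items()},open('i3.json','w'))
print(o['qpos'].round(3),o['ee_pos'].round(1),R.from_rotvec(o['orientation']).as_matrix().round(4).tolist())
print('slot',ctrl.look_for('wrist','slot'))
print('pred',[proj('wrist',p,i).round(0) for p in ([606,274,8],[488,274,8],[547,274,8])])
E
```

```text
t: 7.2
ee_pos: [510.1, 84.5, 265.7]
orientation: [-3.127, -0.301, 0.005]
ft_force: [1.5, -0.3, -0.6]
width: 15.4
grasp_force: 30.0
t: 8.2
ee_pos: [478.1, 273.6, 267.1]
orientation: [3.141, -0.0, -0.001]
ft_force: [-0.3, -0.5, -1.1]
width: 15.5
grasp_force: 30.0
[ 0.498  0.231  1.717 -0.     1.194  2.069] [478.1 273.6 267.1] [[1.0, -0.0002, -0.0007], [-0.0002, -1.0, -0.0006], [-0.0007, 0.0006, -1.0]]
slot []
pred [array([280.,  52.]), array([280., 157.]), array([280., 106.])]
```

View pics/w3.png

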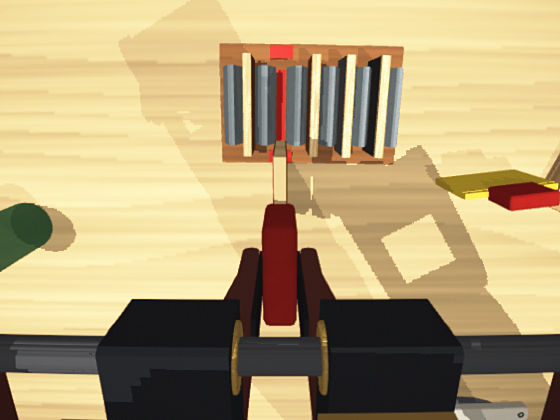

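The wrist view shows the rack at cols 220–404, rows 44–163. The free slot has a red strip at col ~281, with its pads at (281,51) and (281,156). The held board hangs at cols 263–297.

Run:
```python
from h import *; import json
i=json.load(open('i3.json'));w=np.load('w3.npy')
m=redmask(w,(255,40,310,170),2.2);n,lab,st,cen=cv2.connectedComponentsWithStats(m)
for k in range(1,n):
    if st[k,4]>8: print(st[k].tolist(),cen[k].round(1))
for r in range(42,166,3):
    c=np.nonzero(m[r])[0]
    if len(c): print(r,c.min(),c.max(),end='; ')
print()
for nm,p in dict(tl=(220,44),tr=(404,48),bl=(222,162),br=(396,163)).items(): print(nm,atz('wrist',p,8,i).round(1))
# rib ends (grey ribs) grey mask
c=w.astype(int)
# held card: columns in light edge
print('card low end', [atz('wrist',p,187+80,i).round(1) for p in [(280,205)]])
print([proj('wrist',p,i).round(1) for p in ([478+50-1.5,273.6,187],[478+50-1.5,273.6,267],[478-1.5+25,273.6,307],[478-1.5-25,273.6,307])])
save('w3c.png',w,(210,35,410,215),3.3)
```

```text
[270, 45, 24, 14, 319] [281.1  51.4]
[276, 69, 10, 72, 655] [280.5 104.2]
[269, 150, 5, 12, 50] [270.6 155.1]
[286, 150, 6, 13, 59] [288.4 155.1]
45 270 293; 48 270 292; 51 270 292; 54 270 292; 57 270 292; 69 277 284; 72 277 285; 75 277 285; 78 277 285; 81 277 285; 84 277 285; 87 277 285; 90 277 309; 93 277 285; 96 276 285; 99 276 285; 102 276 285; 105 276 285; 108 276 284; 111 276 284; 114 276 284; 117 276 284; 120 276 284; 123 276 284; 126 276 284; 129 276 284; 132 276 284; 135 276 284; 138 276 284; 150 269 290; 153 269 291; 156 269 290; 159 269 290; 162 287 287; 
tl [614.9 341.    8. ]
tr [611.  134.1   8. ]
bl [481.6 344.2   8. ]
br [480.3 132.9   8. ]
card low end [array([500.3, 274.3, 267. ])]
[array([280.8, 140.1]), array([281.3, 156.5]), array([281.8, 227.3]), array([281.7, 326.9])]
```

View pics/w3c.png

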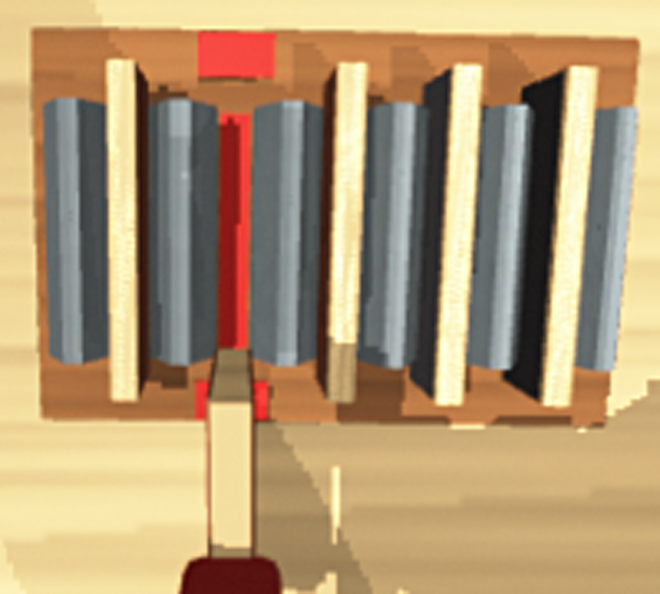

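The crop shows the slot's red strip at crop x ≈ 233, with pads at (236,55) and (232,400). The held board's edge is nearly in line with it at crop x ≈ 231.

Run:
```python
from h import *; import json
i=json.load(open('i3.json'))
A=atz('wrist',(281.5,52),8,i);B=atz('wrist',(280.2,156.2),8,i);print(A.round(1),B.round(1),((A+B)/2).round(1),np.degrees(np.arctan2(A[1]-B[1],A[0]-B[0])))
C=atz('wrist',(281.2,69),8,i);D=atz('wrist',(280.3,139),8,i);print('strip',C.round(1),D.round(1),np.degrees(np.arctan2(C[1]-D[1],C[0]-D[0])))
# two-view height of rack pads: wrist + scene
for a,b in [((281.5,52),(412,386.5)),((280.2,156.2),(444.5,327.5))]:
    q,e=tri([ray('wrist',a,i),ray('scene',b)]);print(q.round(1),np.round(e,1))
# card held: handle top
w=np.load('w3.npy');m=redmask(w,(255,195,305,330),2.2)
for r in (215,230,245,260,280,300,318):
    c=np.nonzero(m[r])[0];print(r,c.min(),c.max(),end='; ')
```

```text
[606.2 272.1   8. ] [488.5 273.7   8. ] [547.3 272.9   8. ] -0.7517847918999815
strip [588.  272.5   8. ] [509.  273.5   8. ] -0.7782692044186675
[606.1 271.2   7.8] [0.9 0.9]
[488.8 274.2   9.8] [0.5 0.5]
215 265 294; 230 262 295; 245 262 296; 260 263 296; 280 263 296; 300 263 296; 318 264 295;
```

```bash
python3 -m creep '[{"translation":[20,0.6,0],"angular":[0,0,0.013],"jaw":0},{"translation":[50,0.6,5],"angular":[0,0,0.013],"jaw":0},{"translation":[68,0.6,30],"angular":[0,0,0.013],"jaw":0},{"translation":[71,0.6,65],"angular":[0,0,0.013],"jaw":0},{"translation":[71,0.6,90],"angular":[0,0,0.013],"jaw":0},{"translation":[71,0.6,102],"angular":[0,0,0.013],"jaw":0},{"translation":[71,0.6,102],"angular":[0,0,0.013],"jaw":0},{"translation":[71,0.6,102],"angular":[0,0,0.013],"jaw":0}]'
python3 - <<'E'
from h import *
from scipy.spatial.transform import Rotation as R
import json
o=ctrl.get_obs();i=ctrl.camera_info('wrist');w=ctrl.get_image('wrist');s=ctrl.get_image('scene');t=ctrl.get_image('top')
np.savez('v4.npz',w=w,s=s,t=t);json.dump({k:np.array(v).tolist() for k,v in i.items()},open('i4.json','w'))
print(o['ee_pos'].round(1),R.from_rotvec(o['orientation']).as_matrix().round(4).tolist())
a=cv2.resize(w[90:350,150:410],(400,400),interpolation=cv2.INTER_CUBIC); b=cv2.resize(s[230:410,330:510],(400,400),interpolation=cv2.INTER_CUBIC)
save('w4.png',np.hstack([a,b]))
e=o['ee_pos'];
for nm,p in dict(pad=[606.2,272.1,8],cardlow=e+[48.5,-.6,-80],cardtop=e+[48.5,-.6,0],h1=e+[23.5,-.3,40],h2=e+[-26.5,0,40]).items(): print(nm,proj('wrist',p,i).round(1))
E
```

```text
t: 9.3
ee_pos: [550.5, 273.9, 166.6]
orientation: [-3.141, 0.021, -0.003]
ft_force: [0.7, 0.4, -2.0]
width: 15.7
grasp_force: 30.0
[550.5 273.9 166.6] [[0.9999, -0.0134, 0.0018], [-0.0134, -0.9999, 0.0008], [0.0018, -0.0008, -1.0]]
pad [281.9 123.4]
cardlow [280.9 140.2]
cardtop [281.3 156.2]
h1 [281.7 226.8]
h2 [282.4 326.6]
```

View pics/w4.png

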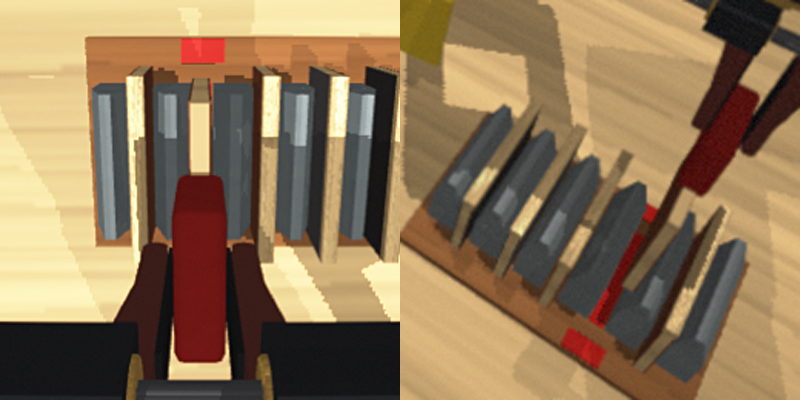

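The wrist crop shows the card's lower edge at crop x ≈ 202, with the ribs at 190 and 213 and the pad at 203, so it is centred to within about 0.5 mm. In the scene crop the board hangs right above the free slot. I'll lower it, with small corrections.

```bash
python3 -m creep '[{"translation":[-1.5,0.4,4],"angular":[0,0,0],"jaw":0},{"translation":[-1.5,0.4,12],"angular":[0,0,0],"jaw":0},{"translation":[-1.5,0.4,22],"angular":[0,0,0],"jaw":0},{"translation":[-1.5,0.4,32],"angular":[0,0,0],"jaw":0},{"translation":[-1.5,0.4,42],"angular":[0,0,0],"jaw":0},{"translation":[-1.5,0.4,52],"angular":[0,0,0],"jaw":0},{"translation":[-1.5,0.4,59],"angular":[0,0,0],"jaw":0},{"translation":[-1.5,0.4,62],"angular":[0,0,0],"jaw":0}]'
python3 - <<'E'
from h import *
from scipy.spatial.transform import Rotation as R
o=ctrl.get_obs();i=ctrl.camera_info('wrist');w=ctrl.get_image('wrist');s=ctrl.get_image('scene')
print(o['ee_pos'].round(1),o['ft_force'].round(1),o['moment'].round(2))
a=cv2.resize(w[60:340,140:420],(400,400),interpolation=cv2.INTER_CUBIC); b=cv2.resize(s[230:410,330:510],(400,400),interpolation=cv2.INTER_CUBIC)
save('w5.png',np.hstack([a,b]))
E
```

```text
t: 10.45
ee_pos: [547.8, 273.2, 102.9]
orientation: [3.141, -0.021, -0.001]
ft_force: [1.0, -0.1, -1.2]
width: 15.7
grasp_force: 30.0
[547.8 273.2 102.9] [ 1.  -0.1 -1.2] [ 0.01 -0.01 -0.02]
```

View pics/w5.png

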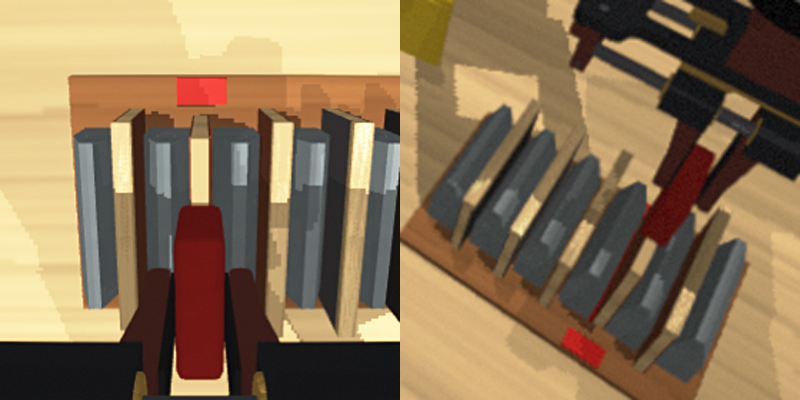

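The board is entering the slot freely: the card sits between the ribs at crop x ≈ 200 and there is no contact force. I'll lower it slowly to the floor.

```bash
python3 -m creep '[{"translation":[0,0,3],"angular":[0,0,0],"jaw":0},{"translation":[0,0,6],"angular":[0,0,0],"jaw":0},{"translation":[0,0,9],"angular":[0,0,0],"jaw":0},{"translation":[0,0,11],"angular":[0,0,0],"jaw":0},{"translation":[0,0,13],"angular":[0,0,0],"jaw":0},{"translation":[0,0,14],"angular":[0,0,0],"jaw":0},{"translation":[0,0,15],"angular":[0,0,0],"jaw":0},{"translation":[0,0,15],"angular":[0,0,0],"jaw":0}]'
```

```text
t: 11.55
ee_pos: [547.9, 273.3, 88.4]
orientation: [3.142, -0.021, -0.0]
ft_force: [-0.5, 0.4, -1.2]
width: 16.0
grasp_force: 30.0
```

```bash
python3 -m creep '[{"translation":[0,0,0.2],"angular":[0,0,0],"jaw":0},{"translation":[0,0,0.4],"angular":[0,0,0],"jaw":0},{"translation":[0,0,0.6],"angular":[0,0,0],"jaw":0},{"translation":[0,0,0.8],"angular":[0,0,0],"jaw":0},{"translation":[0,0,1],"angular":[0,0,0],"jaw":0},{"translation":[0,0,1],"angular":[0,0,0],"jaw":0},{"translation":[0,0,1],"angular":[0,0,0],"jaw":0},{"translation":[0,0,1],"angular":[0,0,0],"jaw":0}]'
```

```text
t: 12.55
ee_pos: [548.0, 273.2, 87.5]
orientation: [-3.141, 0.021, -0.0]
ft_force: [0.6, 0.8, -1.1]
width: 15.4
grasp_force: 30.0
```

```bash
python3 -m creep '[{"translation":[0,0,0.2],"angular":[0,0,0],"jaw":0},{"translation":[0,0,0.4],"angular":[0,0,0],"jaw":0},{"translation":[0,0,0.6],"angular":[0,0,0],"jaw":0},{"translation":[0,0,0.8],"angular":[0,0,0],"jaw":0},{"translation":[0,0,1],"angular":[0,0,0],"jaw":0},{"translation":[0,0,1],"angular":[0,0,0],"jaw":0},{"translation":[0,0,1],"angular":[0,0,0],"jaw":0},{"translation":[0,0,1],"angular":[0,0,0],"jaw":0}]'
```

```text
t: 13.55
ee_pos: [548.1, 273.5, 87.4]
orientation: [-3.141, 0.021, -0.001]
ft_force: [-2.6, -0.3, 7.1]
width: 15.6
grasp_force: 30.0
```

Contact at 7 N upward: the board stands on the slot floor. Next I release it and retreat straight up.

```bash
python3 -m creep '[{"translation":[0,0,-0.5],"angular":[0,0,0],"jaw":0.05},{"translation":[0,0,-0.5],"angular":[0,0,0],"jaw":0.25},{"translation":[0,0,-0.5],"angular":[0,0,0],"jaw":0.4},{"translation":[0,0,-0.5],"angular":[0,0,0],"jaw":0.6},{"translation":[0,0,-0.5],"angular":[0,0,0],"jaw":0.6},{"translation":[0,0,-0.5],"angular":[0,0,0],"jaw":0.6},{"translation":[0,0,-0.5],"angular":[0,0,0],"jaw":0.6},{"translation":[0,0,-0.5],"angular":[0,0,0],"jaw":0.6}]'
python3 -m creep '[{"translation":[0,0,-10],"angular":[0,0,0],"jaw":0.6},{"translation":[0,0,-30],"angular":[0,0,0],"jaw":0.6},{"translation":[0,0,-55],"angular":[0,0,0],"jaw":0.6},{"translation":[0,0,-85],"angular":[0,0,0],"jaw":0.6},{"translation":[0,0,-115],"angular":[0,0,0],"jaw":0.6},{"translation":[0,0,-140],"angular":[0,0,0],"jaw":0.6},{"translation":[0,0,-150],"angular":[0,0,0],"jaw":0.6},{"translation":[0,0,-150],"angular":[0,0,0],"jaw":0.6}]'
python3 - <<'E'
from h import *
o=ctrl.get_obs();i=ctrl.camera_info('wrist');w=ctrl.get_image('wrist');s=ctrl.get_image('scene')
print(o['t'],o['ee_pos'].round(1))
b=cv2.resize(s[230:410,330:510],(400,400),interpolation=cv2.INTER_CUBIC)
save('w6.png',np.hstack([cv2.resize(w[:,70:490],(400,400)),b]))
m=redmask(w,(240,130,320,330),2.2);n,lab,st,cen=cv2.connectedComponentsWithStats(m);print(st[1:][st[1:,4]>20].tolist())
for p in ([547.3+25,272.6,128],[547.3-25,273.2,128],[547.3,272.9,128],[597,272.3,88],[497,273.5,88]):print(proj('wrist',p,i).round(1))
E
```

```text
t: 14.55
ee_pos: [547.9, 273.3, 87.0]
orientation: [-3.142, 0.021, -0.0]
ft_force: [-0.1, 0.8, -0.0]
width: 52.8
grasp_force: 0.0
t: 15.55
ee_pos: [548.3, 273.4, 238.1]
orientation: [-3.141, 0.021, -0.003]
ft_force: [0.6, -0.8, -0.5]
width: 52.8
grasp_force: 0.0
15.55 [548.3 273.4 238.1]
[[270, 161, 23, 64, 1210]]
[281.5 166.6]
[281.5 224.7]
[281.5 196.3]
[281.3 131.8]
[281.4 236.2]
```

View pics/w6.png

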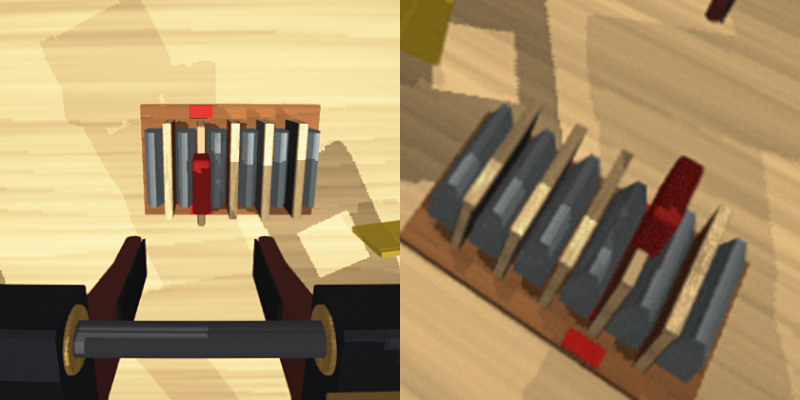

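The board stands upright in the marked slot: the handle is at wrist (281,193), where a centred board should appear, and the neighbouring boards are unmoved.

```bash
python3 -c "
from workcell import ctrl
print(ctrl.close_job())"
```

```text
the job is handed in; nothing more can be done
None
```

The red-handled board stands upright in the red-marked slot, centred along it to within about 2 mm. It was lowered onto the slot floor before release, the blue board was not touched, and the job was handed in at about 16 s.

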